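# Slide a board carrier onto its locating pins and latch it

## Robot

A 7-joint arm with a two-finger parallel gripper is mounted at the origin on the work surface; the furniture and walls round the work are solid. World frame = base frame: x ahead of the robot, y to its left, z up, the work surface at z = 0. Lengths are in mm, angles in rad, forces in N, time in s.
With the tool pointing down it reaches from about 350 to 900 mm from the base axis. Payload 19.9 kg.
Tool frame: the origin (TCP) lies at the very end of the fingers, on their centre line; the grasp point (between the pads) lies 19 mm behind it (manip.grip_depth is the distance from the TCP to the grasp point, in mm); x points along the fingers, y is the direction in which the jaws open and shut, and the axes are right-handed (so a half turn about x gives the same grasp; the last joint's range is limited). The gripper opens to 85 mm and grips with 20 to 120 N. Pads are 22 mm wide; open, the fingers measure 114 mm over their backs; the gripper's body (76 mm by 85 mm) begins 54 mm behind the grasp point. The pads swing forward as they close: fully open they stand 13 mm farther back than shut.
Start: joints at [-1.375, 0.417, -0.01, 1.614, 0.005, 1.111, -0.053], TCP at [147.219, 607.392, 207.66] pointing down, gripper open.
Joint ranges: [-2.81, 2.81], [-0.39, 2.02], [-1.27, 1.25], [0.06, 2.57], [-1.19, 4.33], [0.19, 2], [-2.82, 2.82]. Speed limits (rad/s): [1.89, 1.89, 2.39, 2.39, 3.01, 3.01, 3.01].

## Interface

Orientations are given as a unit quaternion [w, x, y, z].
In Python, from cell import manip, command_gripper, planner, snapshot, camera_params, workorder, current_time, current_joint_positions, current_qd, current_joint_torque, current_position, current_eef_rot, current_wrist_force, current_ft_torque, current_opening gives the robot as it stands. The module is installed in compiled form; this text tells all that it offers. Calls block until the motion is done:
- manip.reach(position, orientation): joint-space move of the TCP to a pose.
- manip.move_straight(position, rotation=None, vel=150): straight line of the TCP; rotation=None keeps the orientation; vel is the mean speed in mm/s.
- manip.goto_joints(angles): joint-space move.
- command_gripper(opening, squeeze=None): opening from 0.0 (shut) to 1.0 (fully open); squeeze is the grip in N (None keeps the last); returns when the fingers have stopped.
- manip.pause(seconds).
- planner.solve_ik(position, orientation): joint angles nearest the present ones, or None.
- snapshot(name): name is "scene" or "side" or "wrist"; returns the picture (480x640x3 uint8, red, green, blue); there is no depth.
- camera_params(name): a dict with "camera_matrix" (3x3 intrinsics, pixels), "D" ([k1, k2, p1, p2, k3] as OpenCV has them; the pictures are not rectified), "R" (3x3) and "t" (3): a world point X has camera coordinates R X + t. Camera axes: x right, y down, z forward; pixel columns grow to the right and rows downward; lengths in mm; the calibration is good to about 2 mm. A picture is of the moment at which its call begins: read the wrist's pose just before it. camera_params takes no time and is no camera call; for the wrist camera it gives the pose at the moment of the call.
A pose or a line that the arm cannot do raises manip.MotionError and nothing moves.
- workorder.finish_job(): hands the job in, once; it reports no verdict.
Readings, each from a call of its own:
- current_time(): time.
- current_joint_positions(): joint angles.
- current_qd(): joint speeds.
- current_joint_torque(): joint torques, N m.
- current_position(): TCP position.
- current_eef_rot(): TCP orientation.
- current_wrist_force(): force on the tool from outside, world axes, zero at the start.
- current_ft_torque(): the same for the moment, N m.
- current_opening(): opening from 0.0 (shut) to 1.0 (fully open).
Only numpy, scipy, OpenCV 4.12 (cv2) and the standard library are available. Lean on these libraries where they do the work, as an engineer would, in place of code of your own. Each camera call takes 0.05 s, during which the arm holds its last target. There are 200 camera calls.

## Task

The board carrier plate lies half on its test nest, riding on top of the two locating pins. With the fingertips only, nudge it sideways, using the fence to guide it, until both holes drop over the pins and the plate sits flat on the nest floor (press it down if it hangs), and only then push the swing latch by its post right across over the plate's front rim. Do not lift the plate, and leave the other things on the bench alone.

Things in the scene. Friction and masses are not known exactly. Their poses are not given: they have to be found in the camera images.
- nest: test nest, fixed: grey base 136 (x) x 232 (y) mm, its floor 12 mm high. Origin at belt level (z = 0) under the middle of the seated plate; z up, +y the way the plate is slid home, +x toward the fence on the side away from the robot; turned up to 0.35 rad from the world axes. Offsets called 'nest' are in this frame. The -x side is open
- step (a point): middle of the front edge of the aluminium slide-on step, at nest (0, -52.5, 20) mm: the step's flat top, 20 mm up, runs from here 76 mm toward nest -y, x = -64 to 60 mm. The seated plate's rear edge is 2.5 mm clear of it
- fence (a point): point on the inner face of the fence, at nest (51, -40, 30) mm, on its top edge: a straight aluminium bar along nest y, 14 mm thick, from y = -132 to 56 mm, top 30 mm up. A plate against it is 1 mm from centre, near enough for the holes to fall over the pins
- plate: loose aluminium carrier plate 100 x 100 x 12 mm, about 0.4 kg, two through holes, green board (50 x 64 x 8 mm) fixed on its middle, rim 18 to 25 mm wide to press on. Origin: centre of underside; axes as the nest's when seated. Starts 20 mm up on step and pin tips, 16 to 32 mm short of home (nest -y), 5 to 10 mm to nest -x, up to 0.08 rad askew. Seated: at nest (0, 0, 12) mm
- hole_a (a point): centre of the hole farther from the fence, at the plate's underside: 11 mm across, at plate (-36, 10, 0) mm
- hole_b (a point): centre of the hole nearer the fence, at the plate's underside: 11 mm across, at plate (36, 10, 0) mm
- pin_a (a point): tip of the locating pin farther from the fence, at nest (-36, 10, 20) mm: 8 mm across, 8 mm above the nest floor, its upper 4 mm a half-round nose that helps draw a hole in when it is up to 2 mm or so off
- pin_b (a point): tip of the locating pin nearer the fence, at nest (36, 10, 20) mm, like the other
- latch (a joint): angle (rad) of the swing latch, a steel tongue 44 mm long and 14 mm wide on an upright hinge at the nest's +y end. 0: open, pointing along nest -x; 1.57: closed, pointing along nest -y over the plate's front rim (anticlockwise from above); stop at 1.62. Starts at 0 to 0.25; about 1 N at its post moves it; it stays where left. Tongue 26.5 to 32.5 mm up, clear over a seated plate only
- latch_hinge (a point): point on the latch's hinge axis, at nest (0, 80, 32.5) mm; the hinge screw's head ends 35.5 mm up, its pillar is 20 mm across
- latch_post (a point): centre of the top of the latch's black upright post, by which it is pushed: 12 mm across, from 32.5 to 56.5 mm above the belt, 36 mm from the hinge axis
- flux: small orange bottle with a black cap, 30 mm across, 58 mm tall; a bystander
- solder: reel of solder wire with blue flanges, 52 mm across, 36 mm tall; a bystander
- roll: roll of blank white labels, 50 mm across, 30 mm tall; a bystander
- cell: flat dark battery pack, 56 x 36 x 11 mm; a bystander
- spare_board: bare green circuit board, 104 x 66 mm, lying on the belt beyond the nest; a bystander, not the board on the plate

How it is judged (in metres and radians):
On the way, in this order (a step that is already met when the one before it is completed fails the run):
1. the plate has dropped over both pins and sits flat on the nest floor, the latch still open (horizontal distance between hole_a and pin_a below 0.003 m and horizontal distance between hole_b and pin_b below 0.003 m and z of plate in the frame of nest below 0.014 m and angle between plate's own z axis and vertical below 0.03 rad and value of joint latch below 0.8 rad), for 0.2 s.
2. the latch is swung across over the seated plate (horizontal distance between hole_a and pin_a below 0.003 m and horizontal distance between hole_b and pin_b below 0.003 m and z of plate in the frame of nest below 0.014 m and angle between plate's own z axis and vertical below 0.03 rad and value of joint latch above 1.3 rad), for 0.2 s.
At the end, for the whole second after the job is handed in: Both holes are within 3 mm of their pins seen from above, the plate's underside is within 2 mm of the nest floor, level within 0.03 rad and at rest, and the latch has turned past 1.3 rad (all of step 2 and linear speed of plate below 0.01 m/s); the robot touches nothing.
It fails at once if the plate was lifted (more than 12 mm above the step) (z of plate in the frame of nest above 0.032 m).
It fails at once if the plate was tipped up (more than 0.3 rad) (angle between plate's own z axis and vertical above 0.3 rad).
It fails at once if another thing on the bench was moved by more than 20 mm (distance of any of flux, solder, roll, cell, spare_board from where it was at the start of the episode above 0.02 m).
It also fails if it takes over 58 s, if anything falls off the work surface, if the arm or the gripper's body presses on something with over 40 N, if the wrist force passes 120 N, or if a joint passes its speed limit or range.

## Working session

There is one attempt and no reset: what is moved stays moved. The work goes in short steps, each a Python script; the robot and the scene stay as the last script left them, time stands still between calls to the robot, and variables do not carry over. Pictures are saved under pics/ and viewed, about 8 in all and at most 12, crops included, and the job is handed in when it is done.

```bash
mkdir -p pics; cat > h.py <<'E'
import numpy as np, cv2
from cell import *
def save(n,img): cv2.imwrite('pics/'+n+'.png',cv2.cvtColor(img,cv2.COLOR_RGB2BGR))
def ray(cp,uv):
    K=np.array(cp["camera_matrix"],float);D=np.array(cp["D"],float);R=np.array(cp["R"]);t=np.array(cp["t"]).ravel()
    p=cv2.undistortPoints(np.array(uv,float).reshape(-1,1,2),K,D).reshape(-1,2)
    d=np.c_[p,np.ones(len(p))]@R
    return -R.T@t,d
def onz(cp,uv,z):
    c,d=ray(cp,uv); z=np.broadcast_to(z,len(d))
    return c+d*((z-c[2])/d[:,2])[:,None]
def proj(cp,X):
    R=np.array(cp["R"],float);t=np.array(cp["t"],float).ravel()
    return cv2.projectPoints(np.array(X,float).reshape(-1,3),cv2.Rodrigues(R)[0],t,np.array(cp["camera_matrix"],float),np.array(cp["D"],float))[0].reshape(-1,2)
E
python3 - <<'E'
from h import *
import json
for n in("scene","side"):
    save(n+"0",snapshot(n)); cp=camera_params(n); c,d=ray(cp,[[320,240]]); print(n,c,d)
print(current_eef_rot(),current_position(),current_time())
E
```

```text
scene [  74.90082407 -437.47378391  675.21179438] [[ 0.56064238  0.41831408 -0.71480541]]
side [375.1260601  609.74044167 543.22160216] [[ 0.22757672 -0.81001694 -0.54050405]]
[ 0.70210125  0.08346042  0.70213098 -0.08426316] [147.16317082 607.06456712 207.09566988] 0.1
```

View pics/scene0.png

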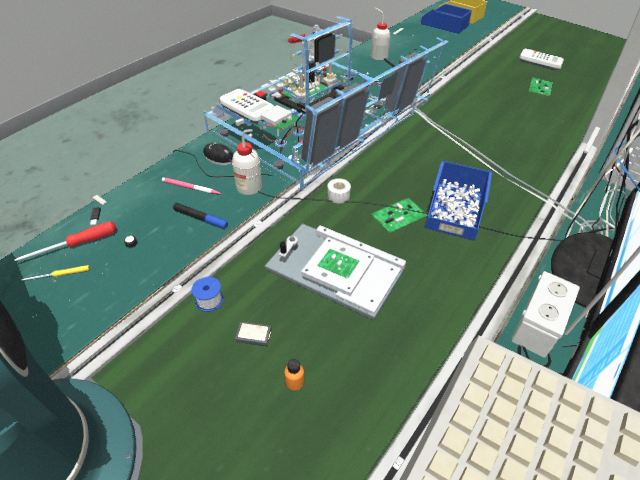

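View pics/side0.png

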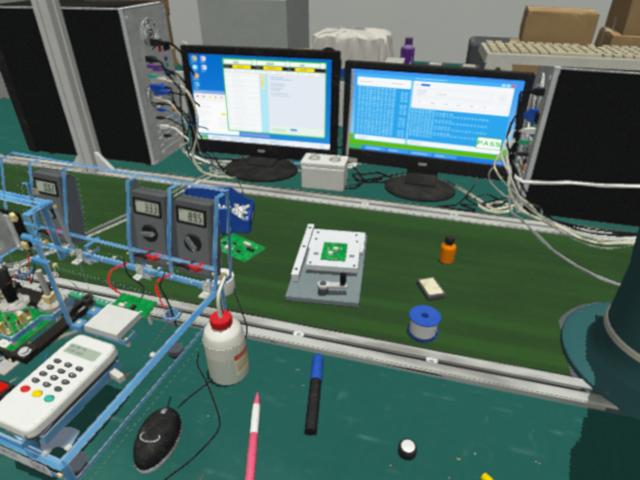

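The nest lies at about (335,270) in the scene view, with the latch at its left end (290,245) and the fence on the far side. In the side view it lies at about (330,260). Bystanders in the scene view are the flux (294,375), solder (207,294), cell (253,334), roll (339,190) and spare board (400,214). Next I'll put the wrist camera over the nest.

```bash
python3 - <<'E'
from h import *
cp=camera_params("scene")
print(onz(cp,[[340,263],[290,245],[266,265],[377,314],[294,375],[207,294],[253,334],[339,190],[400,214]],[40,45,12,12,30,18,10,15,2]).round(0))
w=camera_params("wrist"); c,d=ray(w,[[320,240]]); print(c-current_position(),d,np.array(w["camera_matrix"])[0,0],np.array(w["R"]).round(2))
P=onz(cp,[[340,263]],[40])[0]
from scipy.spatial.transform import Rotation as Ro
q=current_eef_rot(); M=Ro.from_quat([q[1],q[2],q[3],q[0]]).as_matrix(); print(M.round(3))
# pure down: tool x=-z, tool y = world y-ish
M=np.array([[0,0,1],[0,1,0],[-1,0,0]],float); qq=Ro.from_matrix(M).as_quat(); qd=[qq[3],*qq[:3]]
for h in (250,):
  print(planner.solve_ik([P[0]-60,P[1],h],qd))
  manip.reach([P[0]-60,P[1],h],qd)
img=snapshot("wrist"); save("w1",img); np.save("w1.npy",camera_params("wrist"),allow_pickle=True)
print(current_position(),current_time(),current_wrist_force())
E
```

```text
[[ 549. -130.   40.]
 [ 524.  -32.   45.]
 [ 480.   -9.   12.]
 [ 513. -237.   12.]
 [ 328. -203.   30.]
 [ 360.   24.   18.]
 [ 352.  -93.   10.]
 [ 742.   10.   15.]
 [ 771. -132.    2.]]
[-66.43042973  15.87573588 166.64378816] [[ 0.24604599 -0.06570983 -0.96717596]] 345.5066494968748 [[ 0.24  0.97 -0.  ]
 [ 0.94 -0.23  0.27]
 [ 0.26 -0.06 -0.96]]
[[-0.     0.236  0.972]
 [-0.001  0.972 -0.236]
 [-1.    -0.001  0.   ]]
[-0.66202105  0.25261268  1.01400587  1.87847421 -0.23588047  1.1383274
  2.00860749]
[ 489.05941338 -129.62195239  249.93483348] 3.0167 [ 0.4083278  -0.2274075  -0.75491967]
```

View pics/w1.png

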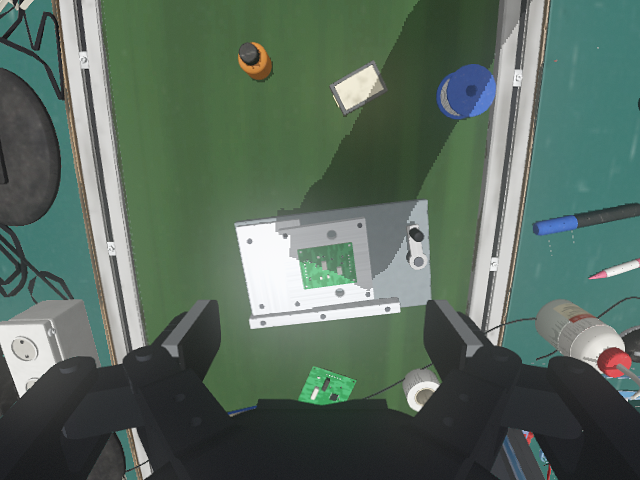

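```bash
python3 - <<'E'
from h import *
import pickle
command_gripper(0.0)
print(current_opening(),current_time())
manip.move_straight([575,-128,130],vel=200)
cp=camera_params("wrist"); img=snapshot("wrist"); pickle.dump((cp,img,current_position()),open("w2.pkl","wb"))
save("w2",cv2.resize(img[60:340,130:510],None,fx=2.1,fy=2.1,interpolation=cv2.INTER_CUBIC))
print(current_position(),current_time(),current_wrist_force())
E
```

```text
-0.0023543559233665363 3.7833
[ 574.95336794 -128.27985248  131.10090887] 4.725 [ 0.09447295 -0.65148604  1.18321449]
```

View pics/w2.png

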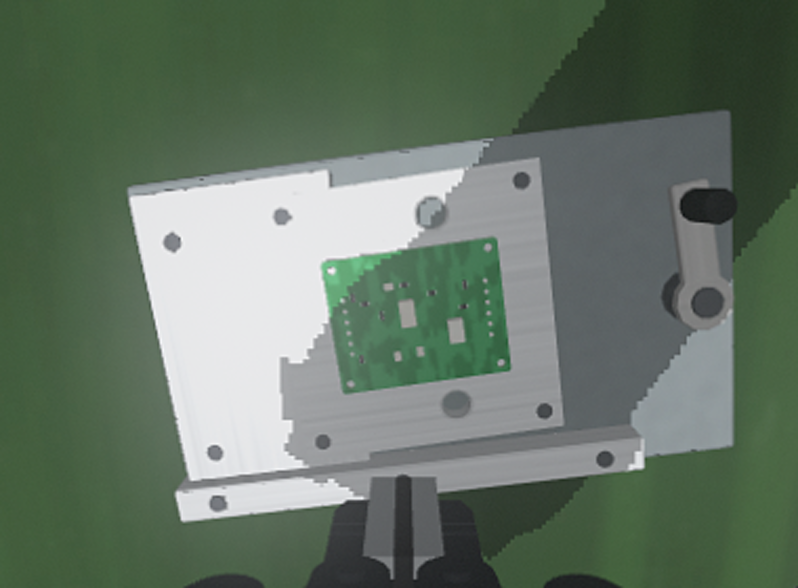

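The view shows the plate askew on the step, with holes at (430,212) and (456,404) in crop pixels. The board corners, fence, latch hinge (707,302), post and base corners are all clear.

```bash
cat >> h.py <<'E'
def fit(A,B):
    A=np.array(A,float);B=np.array(B,float)[:,:2];a=A-A.mean(0);b=B-B.mean(0)
    th=np.arctan2((a[:,0]*b[:,1]-a[:,1]*b[:,0]).sum(),(a*b).sum());R=rot(th)
    t=B.mean(0)-R@A.mean(0);return th,t,(B-(A@R.T+t))
def rot(th): return np.array([[np.cos(th),-np.sin(th)],[np.sin(th),np.cos(th)]])
E
python3 - <<'E'
from h import *
import pickle
cp,img,p=pickle.load(open("w2.pkl","rb"))
f=lambda L:np.array(L)/2.1+[130,60]
# nest
nx=[(707,302,35.5,0,80),(643,438,30,51,56),(643,468,30,65,56),(178,491,30,51,-132),(182,521,30,65,-132),(330,170,20,-64,-52.5),(130,196,20,-64,-128.5)]
nx=np.array(nx); W=onz(cp,f(nx[:,:2]),nx[:,2]); th,t,r=fit(nx[:,3:],W); print("nest",th,t);print(r.round(1))
b=np.array([(729,111),(733,445)]); print("base +y corners nest",((onz(cp,f(b),12)[:,:2]-t)@rot(th)).round(1))
px=np.array([(541,158,32,-50,50),(563,425,32,50,50),(322,263,40,-25,-32),(497,237,40,-25,32),(511,370,40,25,32),(343,393,40,25,-32),(430,212,32,-36,10),(456,404,32,36,10)])
W=onz(cp,f(px[:,:2]),px[:,2]);tp,q,r=fit(px[:,3:],W);print("plate",tp,q);print(r.round(1))
print("plate in nest",(q-t)@rot(th),tp-th)
l=onz(cp,f([(707,188)]),56.5);l2=onz(cp,f([(700,205)]),44); print("post",(l[:,:2]-t)@rot(th),(l2[:,:2]-t)@rot(th))
np.savez("est.npz",th=th,t=t,tp=tp,q=q)
E
```

```text
nest 0.12327707634431596 [556.84259719 -95.77486503]
[[-0.3 -0.9]
 [ 0.7 -0.5]
 [-0.5 -1.1]
 [ 0.1  1.5]
 [-0.6  0.3]
 [ 0.6  0.2]
 [ 0.1  0.5]]
base +y corners nest [[-67.2  98.5]
 [ 66.8  99.1]]
plate 0.13562324150846392 [ 552.11180398 -123.31674184]
[[ 0.7  0.3]
 [ 0.3  0.1]
 [ 0.7  1.2]
 [ 0.4 -0.9]
 [-1.3 -0.9]
 [-1.2  0.8]
 [ 0.1 -0.8]
 [ 0.3  0.1]]
plate in nest [ -8.08157998 -26.75113918] 0.012346165164147951
post [[-42.14454581  71.33959991]] [[-36.1102358   73.86358029]]
```

```bash
cat >> h.py <<'E'
import os
from scipy.spatial.transform import Rotation as Ro
if os.path.exists("est.npz"):
    e=np.load("est.npz"); TH=float(e["th"]); T=e["t"]
    _q=(Ro.from_euler('z',TH)*Ro.from_matrix([[0,0,1],[0,1,0],[-1,0,0]])).as_quat(); Q=[_q[3],*_q[:3]]
def w(x,y,z): return [*(rot(TH)@[x,y]+T),z]
def F(): return np.r_[rot(TH).T@current_wrist_force()[:2],current_wrist_force()[2]]
def pos(): p=current_position(); return np.r_[rot(TH).T@(p[:2]-T),p[2]]
def go(x,y,z,vel=150): manip.move_straight(w(x,y,z),rotation=Q,vel=vel)
def push(a,b,step,lim,ax,vel=25):
    a=np.array(a,float);b=np.array(b,float);n=int(np.ceil(np.linalg.norm(b-a)/step));f0=F();L=[]
    for i in range(1,n+1):
        go(*(a+(b-a)*i/n),vel=vel); f=F()-f0; L.append(round(float(f[ax]),1))
        if abs(f[ax])>lim: break
    print("push",L,pos().round(1),"t",round(current_time(),2)); return f
E
python3 - <<'E'
from h import *
manip.reach(w(-88,-27,90),Q)
go(-88,-27,19,150); print(pos().round(1),F().round(1),current_time())
go(-71,-27,19,60)
push((-71,-27,19),(-58.5,-27,19),1.5,9,0)
go(-80,-27,19,100); go(-80,-27,90,200)
go(-10,-100,90,250)
cp=camera_params("wrist"); save("w3",snapshot("wrist"))
print(current_time())
E
```

```text
[-87.5 -27.5  19.5] [-0.2  0.2  0.7] 5.8667
push [0.7, 0.2, 0.5, 0.3, -0.2, -0.1, 0.1, -0.0, -0.3] [-58.4 -27.   19. ] t 8.55
10.0333
```

View pics/w3.png

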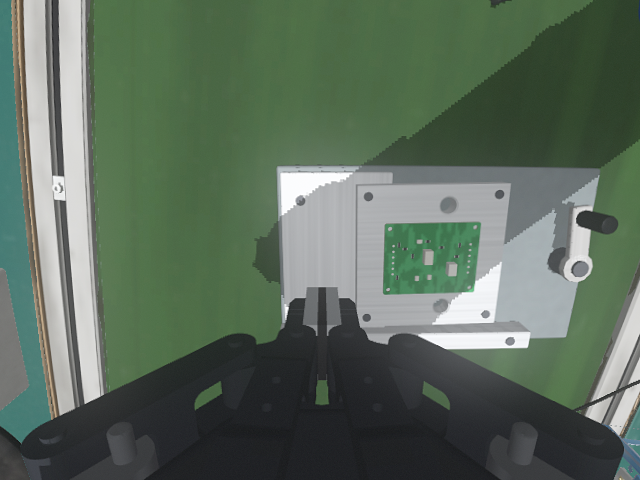

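The plate now looks close to the fence, with board corners at (385,223), (480,222), (475,293), (384,294) and holes at (448,205), (441,306). I'll measure it in the nest frame.

```bash
python3 - <<'E'
from h import *
cp=camera_params("wrist")
def P(px):
    px=np.array(px);W=onz(cp,px[:,:2],px[:,2]);tp,q,r=fit(px[:,3:],W);print("plate in nest",(q-T)@rot(TH),tp-TH,abs(r).max())
P([(385,223,40,-25,-32),(480,222,40,-25,32),(475,293,40,25,32),(384,294,40,25,-32),(448,205,32,-36,10),(441,306,32,36,10),(356,185,32,-50,-50),(511,183,32,-50,50),(495,322,32,50,50)])
n=[(529,329,30,51,56),(526,347,30,65,56),(580,268,35.5,0,80),(281,172,20,-64,-128.5),(392,172,20,-64,-52.5)]
n=np.array(n);W=onz(cp,n[:,:2],n[:,2]);print(((W[:,:2]-T)@rot(TH)-n[:,3:]).round(1))
print(pos())
E
```

```text
plate in nest [ -8.60549702 -26.75343789] 0.021760238312917332 2.8794897095312564
[[-2.4 -1.4]
 [-1.1 -1. ]
 [-1.3 -0. ]
 [-0.5  1.1]
 [-0.5 -0.3]]
[-10.81012646 -99.72074545  89.02761939]
```

```bash
python3 - <<'E'
from h import *
cp=camera_params("wrist"); p=current_position()
q=current_eef_rot(); M=Ro.from_quat([*q[1:],q[0]]).as_matrix(); print(M.round(3), TH)
for d in([0,0,0],[0,0,-11],[0,0,11],[0,8,0],[-19,0,-11],[-19,0,0]): print(d,proj(cp,p+M@np.array(d,float)).round(1))
print(current_wrist_force(),current_time())
im=cv2.imread("pics/w3.png")[270:420,240:400]; save("w3c",cv2.resize(im,None,fx=4,fy=4)[:,:,::-1])
E
```

```text
[[-0.002 -0.123  0.992]
 [ 0.     0.992  0.123]
 [-1.     0.001 -0.002]] 0.12327707634431596
[0, 0, 0] [[322.4 285.9]]
[0, 0, -11] [[322.4 265.8]]
[0, 0, 11] [[322.4 305.3]]
[0, 8, 0] [[337.9 285.9]]
[-19, 0, -11] [[322.5 279.4]]
[-19, 0, 0] [[322.5 301.5]]
[0.95262778 0.70993008 1.11729907] 10.0333
```

View pics/w3c.png

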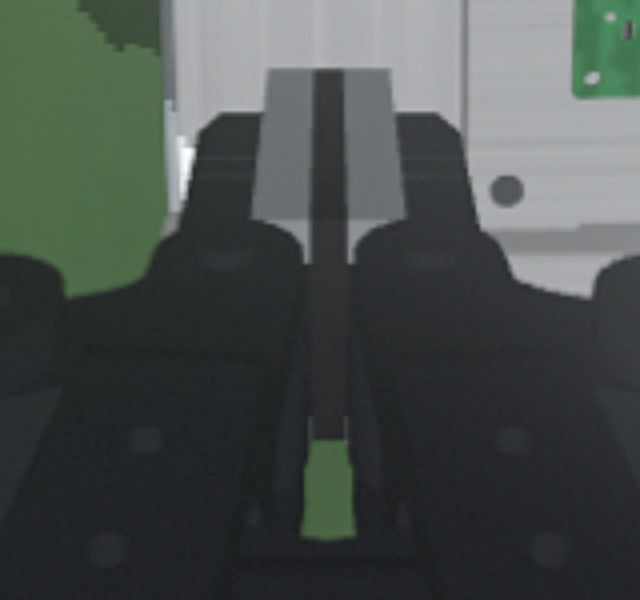

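The pads' near bottom edge shows at row 287. The reported TCP would put it at row 266, so the tips may sit about 28 mm higher than the TCP says. That would explain why the push met nothing. I'll touch down on the step to check.

```bash
python3 - <<'E'
from h import *
go(-10,-105,26,150)
print(current_time(),F().round(1))
push((-10,-105,26),(-10,-105,-14),1.0,5,2,vel=40)
p=pos()[2]; go(-10,-105,p+4,60); print(pos().round(1),current_opening(),current_time(),F())
E
```

```text
10.6083 [ 0.1 -0.4  1. ]
push [-0.8, -0.4, -0.3, -1.0, 0.2, -1.5, -1.1, -1.1, -0.5, -1.5, -1.2, -0.7, -1.6, -1.5, -1.1, -1.9, -0.8, -1.1, -1.4, -1.3, -1.5, -1.1, -1.3, -1.9, -1.1, -0.4, -0.7, -0.8, -0.9, 10.4] [  -9.9 -105.1   -3.5] t 18.11
[  -9.8 -105.1    0.7] 0.0023580268238235563 18.3583 [0.52556155 0.15663138 0.59484921]
```

The fingertips touch the step (20 mm) at TCP z = -3.5, so the real tips are about 23.5 mm above the reported TCP. I'll compensate for that and redo the side push.

```bash
cat >> h.py <<'E'
DZ=23.5  # real tip height minus reported TCP height
def go(x,y,z,vel=150): manip.move_straight(w(x,y,z-DZ),rotation=Q,vel=vel)
E
python3 - <<'E'
from h import *
go(-10,-105,48,250); go(-86,-40,48,300); go(-86,-27,20,200)
go(-72,-27,20,150)
push((-72,-27,20),(-64,-27,20),4,9,0,vel=40)
f=push((-64,-27,20),(-57.5,-27,20),1.3,6,0,vel=40)
go(-80,-27,20,200); go(-80,-27,48,300)
go(-10,-100,50,300)
cp=camera_params("wrist"); save("w4",snapshot("wrist"))
print(current_time(),pos())
E
```

```text
push [-0.2, 0.3] [-63.8 -27.   -3.5] t 20.15
push [-0.1, -1.9, -5.0, -12.4] [-60.5 -26.7  -3.8] t 21.15
22.1917 [-10.54105092 -99.73107611  25.6026553 ]
```

View pics/w4.png

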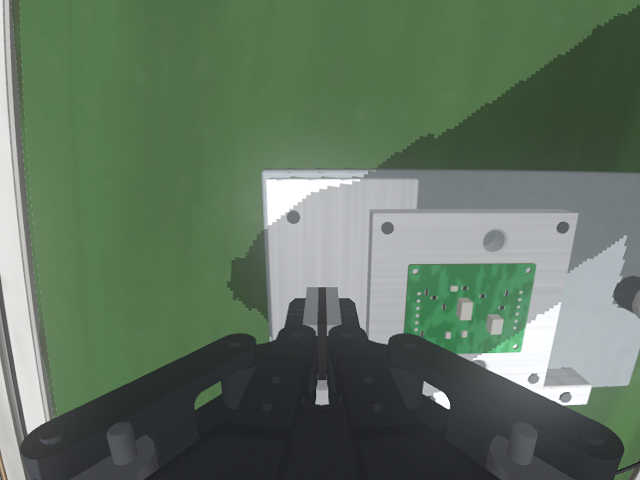

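The plate is square and against the fence: its corners are at (370,210) and (577,212), parallel to the nest edge. Next I push it home along +y.

```bash
python3 - <<'E'
from h import *
go(0,-96,23.2,200)
print(F().round(1))
push((0,-96,23.2),(0,-64,23.2),8,9,1,vel=50)
push((0,-64,23.2),(0,-56,23.2),1.0,5,1,vel=30)
print(F().round(1))
cp=camera_params("wrist"); save("w5",snapshot("wrist")); save("s5",cv2.resize(snapshot("side")[210:320,270:390],None,fx=4,fy=4))
E
```

```text
[-0.6 -0.1  0.7]
push [0.0, 0.2, 0.3, 0.6] [  0.1 -63.4  -0.4] t 23.72
push [0.4, -0.5, -0.4, -0.9, -0.0, -0.3, -1.5, -2.0] [ -0.  -56.   -0.3] t 25.72
[-0.4 -1.5  0.2]
```

View pics/w5.png

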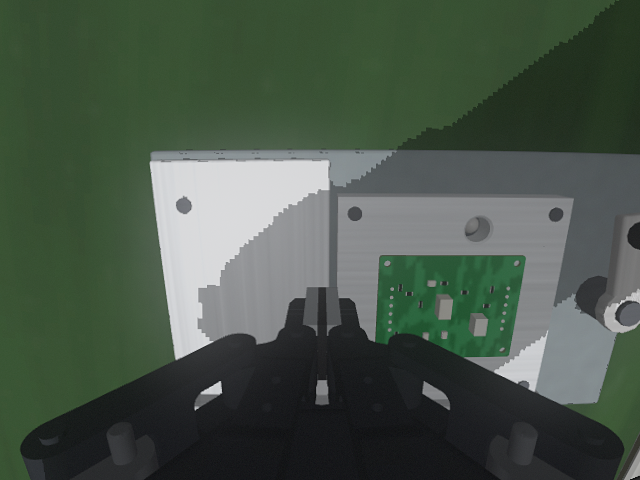

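```bash
python3 - <<'E'
from h import *
cp=camera_params("wrist")
a=np.array([(337,196),(573,197),(378,256),(525,256),(510,356)]); h=np.array([0,0,8,8,8])
m=np.array([(-50,-50),(-50,50),(-25,-32),(-25,32),(25,32)],float)
for z in (24,28,32):
    W=onz(cp,a,z+h); X=(W[:,:2]-T)@rot(TH); tp,q,r=fit(m,X); print(z,"width",X[1]-X[0],X[3]-X[2],"pose",q.round(1),round(tp,3),abs(r).max().round(2))
    print("hole",((onz(cp,[(478,229)],z)[:,:2]-T)@rot(TH)).round(1))
print("step corner",((onz(cp,[(330,161)],20)[:,:2]-T)@rot(TH)).round(1),"pin",((onz(cp,[(473,227)],20)[:,:2]-T)@rot(TH)).round(1),"hinge",((onz(cp,[(628,313)],35.5)[:,:2]-T)@rot(TH)).round(1))
E
```

```text
24 width [ -0.22131885 100.33603897] [ 0.07179533 61.46624963] pose [-1.2 -1.8] -0.005 2.57
hole [[-35.9  10.3]]
28 width [-0.21509895 97.51621735] [ 0.06965745 59.63593858] pose [-2.5 -3.6] -0.005 4.01
hole [[-36.8   8.4]]
32 width [-0.20887906 94.69639574] [ 0.06751956 57.80562753] pose [-3.7 -5.4] -0.006 5.45
hole [[-37.7   6.5]]
step corner [[-63.7 -53. ]] pin [[-35.8   9.8]] hinge [[-1.  77.9]]
```

View pics/s5.png

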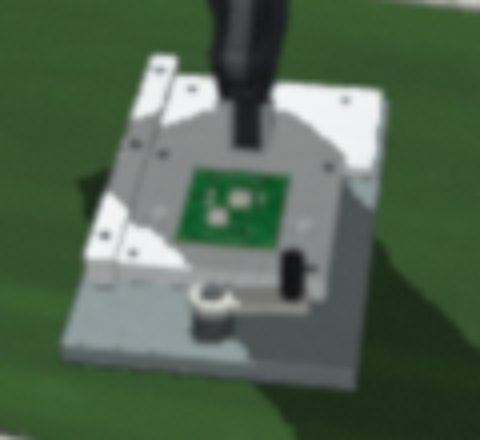

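The z = 24 hypothesis fits (width 100.3 mm, hole a at (-35.9, 10.3)), so the plate has dropped. I'll press lightly on the rear and front rims to make sure it is seated.

```bash
python3 - <<'E'
from h import *
go(0,-60,23.2,100); go(0,-60,38,250)
for x,y in ((28,-42),(28,42)):
    go(x,y,38,250); go(x,y,28,150)
    push((x,y,28),(x,y,20),1.0,8,2,vel=40)
    print("tip z",pos()[2]+DZ); go(x,y,38,200)
go(-10,-30,75,300)
cp=camera_params("wrist"); print(cp["t"]); save("w6",snapshot("wrist")); print(current_time(),pos())
E
```

```text
push [-0.2, -0.5, -0.4, 0.6, 19.5] [ 28.1 -42.1   0.4] t 28.1
tip z 23.94337652540993
push [0.3, -0.4, -0.9, 0.4, 21.7] [28.1 42.   0.4] t 30.33
tip z 23.91196623943045
[ 193.93787581 -503.98732772   85.14023048]
31.0833 [-10.09636064 -29.73230381  51.16939515]
```

View pics/w6.png

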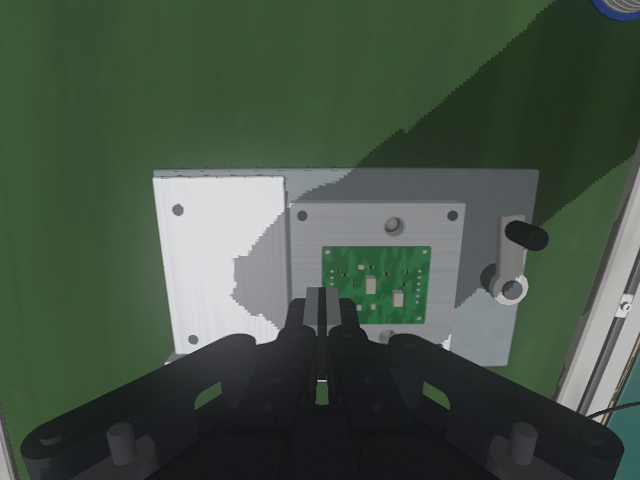

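The tip touched both rims at z ≈ 24, so the plate underside is at 12 mm and the plate is flat. The latch still points near -x, with the hinge at (512,290) and the post at (525,235). Now I'll swing the post round.

```bash
python3 - <<'E'
from h import *
go(-36,108,68,300); go(-36,108,42,200); f0=F(); print(current_time(),pos().round(1))
L=[]
for a in np.arange(0.1,1.561,0.146):
    c,s=np.cos(a),np.sin(a); d=6+10*s+8*c
    go(-36*c-d*s, 80-36*s+d*c, 42, 80 if L else 120); f=F()-f0; L.append((round(a,2),*f[:2].round(1)))
    if np.hypot(*f[:2])>15: break
print(L,current_time(),pos().round(1))
cp=camera_params("wrist"); save("w7",snapshot("wrist")); 
import pickle; pickle.dump(cp,open("w7.pkl","wb"))
E
```

```text
31.9833 [-36.7 107.   18.1]
[(np.float64(0.1), np.float64(-0.8), np.float64(-0.3)), (np.float64(0.25), np.float64(0.1), np.float64(-0.8)), (np.float64(0.39), np.float64(-0.4), np.float64(-1.0)), (np.float64(0.54), np.float64(-0.5), np.float64(0.5)), (np.float64(0.68), np.float64(0.2), np.float64(-0.9)), (np.float64(0.83), np.float64(0.4), np.float64(-0.1)), (np.float64(0.98), np.float64(0.3), np.float64(-0.4)), (np.float64(1.12), np.float64(-0.5), np.float64(0.1)), (np.float64(1.27), np.float64(-0.2), np.float64(-0.2)), (np.float64(1.41), np.float64(0.4), np.float64(-0.3)), (np.float64(1.56), np.float64(0.6), np.float64(-0.5))] 34.775 [-16.1  43.9  18.5]
```

View pics/w7.png

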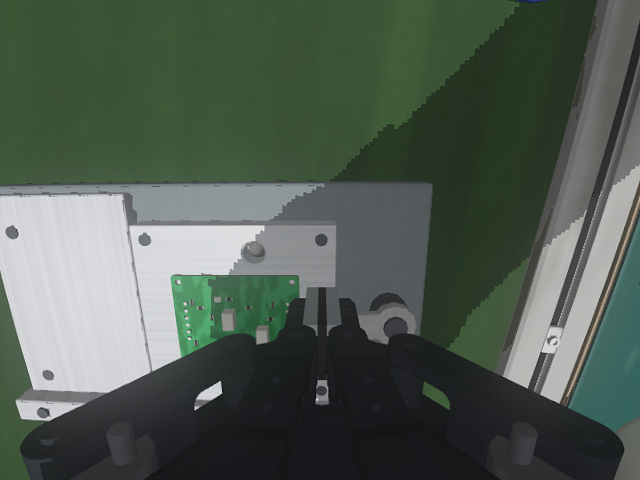

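The latch is swung over the plate, its tongue running left from the hinge (397,326). I'll nudge it gently toward its stop, retreat and check.

```bash
python3 - <<'E'
from h import *
push((-16,44,42),(-12,44,42),1.0,5,0,vel=40)
go(-45,44,42,200); go(-45,44,85,300); go(10,20,105,300)
cp=camera_params("wrist"); img=snapshot("wrist"); s=snapshot("side")
save("w8",np.hstack([img[100:400,100:560][:, :],cv2.resize(s[210:320,270:390],(327,300))]))
h=np.array(proj(cp,[w(0,80,35.5),w(0,44,56.5),w(-36,10,20),w(36,10,20)]));print(h.round(0)-[100,100])
print(current_time(),F().round(1))
E
```

```text
push [-2.7, -8.5] [-15.   44.   18.3] t 35.33
[[317. 143.]
 [265. 153.]
 [208.  83.]
 [209. 186.]]
36.3833 [-0.3  0.3  0.2]
```

View pics/w8.png

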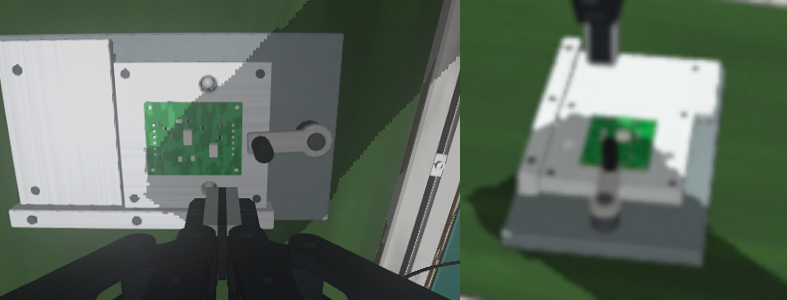

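The latch points straight along nest -y, and its post top is at about (263,155) against (265,153) predicted for closed. The holes at (208,83) and (209,187) lie on the projected pins, and the arm is clear.

```bash
python3 - <<'E'
from h import *
go(10,20,140,200); manip.pause(0.5); print(F().round(1),current_time()); workorder.finish_job()
E
```

```text
[-0.4 -0.2  0.2] 37.2083
the job is handed in; nothing more can be done
```

The plate is seated over both pins and the latch is closed over its front rim; I handed the job in at 37.2 s.

**What I did:** I pushed the plate sideways against the fence, slid it along the fence until it dropped over the pins, and pressed the rear and front rims. Then I swung the latch by its post until the force rose at about its stop.

**What went wrong:** My first sideways push met nothing. The fingertips turned out to sit about 23.5 mm above the reported TCP, against the description. I found this by touching down on the step and corrected for it in every later move.

**Last checks:**
- **Plate height:** the tip met both rims at z ≈ 24 mm, so the underside is at about 12 mm and the plate is level. That figure depends on the touch-down correction. I pressed only the fence half of each rim, but the camera fit also put the far side at seated height.
- **Holes:** in the final picture both holes lie within about a pixel of where the pins project.
- **Latch:** its post is within about 3 pixels of the fully closed position.
- **Contact:** the final wrist force was near zero, with the arm clear of everything.
- **Bystanders:** I did not measure them again at the end, but the arm never worked near them.
- **Small disagreement:** a five-point camera fit of the dropped plate put its centre 1 to 2 mm off, with up to 2.6 mm residual. The hole positions in the same picture agreed with the pins.

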